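# Lock the copper ingot away in the sprung bench tray

### The arm

A 6-joint arm with a two-finger parallel gripper is mounted at the origin on the work surface. World frame = base frame: x ahead of the robot, y to its left, z up, the work surface at z = 0. Lengths are in m, angles in rad, forces in N, time in s.
With the tool pointing down it reaches from about 0.325 to 0.775 m from the base axis. Payload 5.5 kg.
Tool frame: the origin (TCP) lies at the very end of the fingers, on their centre line; the grasp point (between the pads) lies manip.grasp_offset behind it (manip.grasp_offset is the distance from the TCP to the grasp point, in m); z points along the fingers, x is the direction in which the jaws open and shut, and the axes are right-handed (so a half turn about z gives the same grasp; the last joint's range is limited). The gripper opens to 88 mm and grips with 3 to 60 N. Pads are 20 mm wide; open, the fingers measure 115 mm over their backs; the gripper's body (75 mm by 178 mm) begins 61 mm behind the grasp point.
Start: joints at [1.222, 0.091, 1.231, -0, 1.82, -0.057], TCP at [0.173, 0.575, 0.184] pointing down, gripper open.
Joint ranges: [-2.87, 2.87], [-0.86, 2.18], [0.17, 2.46], [-1.51, 4.65], [0.06, 2.69], [-2.65, 2.65]. Speed limits (rad/s): [2.57, 2.57, 3.01, 3.14, 3.14, 3.14].

### API

Orientations are given as a unit quaternion [x, y, z, w].
In Python, from rig import manip, vision, order gives the robot as it stands.
- The arm moves only by the tool step_arm, never from a script. Its argument "steps" is a list of rows, each a list of 7 numbers: the turn, a rotation vector about the tool's x, y, z in rad, then the shift along the tool's x, y, z in mm, then the finger opening in mm, from 0 to 87.8. In form: [[ax, ay, az, dx, dy, dz, hand], ...]. A call has 1 to 5 rows; each row shifts and turns the commanded pose from where the row before left it, along the tool's axes as they then stand; what a row does not reach is not made up. A row lasts 1/8 s, in which the tool goes at most 62.5 mm and 10.7 degrees, less where a joint would pass 70% of its speed; a pose out of reach is approached as far as the arm can. A call with a gripper value outside its range is refused whole. The fingers move at their own pace and stop on an object; "newtons" is the grip in N (left out, the last holds). Time passes only in rows, so rows that do not move let the fingers close. It gives the time, the measured TCP pose, the force and the opening at its end, in the units of the state.
- manip.read_state(): the state, without advancing time (a new reading comes with each control period).
- vision.camera(name): name is "scene" or "top" or "wrist"; returns the picture (400x640x3 uint8, red, green, blue); there is no depth.
- vision.calibration(name): a dict with "intrinsics" (3x3 intrinsics, pixels), "cam_to_world" (4x4, takes a point from camera to world coordinates). Camera axes: x right, y down, z forward; pixel columns grow to the right and rows downward; lengths in m; the calibration is good to about 2 mm. A picture is of the moment at which its call begins: read the wrist's pose just before it. calibration takes no time and is no camera call; for the wrist camera it gives the pose at the moment of the call.
- order.hand_in(): hands the job in, once; it reports no verdict.
The state is a dict: "t": time; "qpos": joint angles; "joint_velocities": joint speeds; "effort": joint torques, N m; "tcp_pos": TCP position; "eef_rot": TCP orientation; "contact_force": force on the tool from outside, world axes, zero at the start; "moment": the same for the moment, N m; "finger_gap": opening from 0.0 (shut) to 1.0 (fully open).
Only numpy, scipy, OpenCV 4.12 (cv2) and the standard library are available. Lean on these libraries where they do the work, as an engineer would, in place of code of your own. Each camera call takes 0.05 s, during which the arm holds its last target. There are 200 camera calls.

### The job

Put the copper bar away: press the red release on the copper-topped unit so that its tray springs right out, lay the copper bar flat inside the tray, right way up as it lies now, and let go of it, then push the tray home until it clicks and stays shut. Keep the other unit's tray shut and leave everything else on the bench where it is.

Things in the scene. Friction and masses are not known exactly. Their poses are not given: they have to be found in the camera images.
- copper_release_top (a point): Centre of the top of the red push release (cap 36 mm across) on the roof of the copper-topped bench unit, a fixed low box 160 mm deep, 156 mm wide and 56 mm high. 70 mm above the bench, 14 mm above the roof, 35 mm behind the unit's front edge; same axes as copper_tray_front. It is pressed straight down: 9 mm travel, about 2 N to start and 5 N at the bottom, springs back up. Some 4 mm down it lets its sprung tray go.
- copper_release (a joint): How far that red release is pressed down, m: 0 up, 0.009 fully down. It also dips briefly as the tray clicks home.
- copper_tray_front (a point): Centre of the outer face of the copper front panel of the sprung tray (panel 152 mm wide, 46 mm high, 8 mm thick, its lower edge 5 mm and its top 51 mm above the bench). Shut, the panel lies against the front of the unit. z is up, x points into the unit: the level direction in which the tray is pushed home, y is across. There is no handle. The tray moves along -x of this point by itself (out, roughly towards the robot) when released.
- copper_tray_in (a point): Centre of the inner floor of that tray, 10 mm above the bench, same axes; it moves with the tray. The black plastic tray is open-topped: inside 116 mm along x (from -58 to +58 mm), 124 mm along y, the side and rear walls 4 mm thick and 26 mm above the floor, the front panel 41 mm above the floor. Fully out, all of the inside stands clear of the unit. The roof clears the tray's floor by 38 mm.
- copper_tray (a joint): How far this tray is out, m: 0 latched shut, 0.12 fully out; it can be pushed about 6 mm past 0 (to -0.006, hard stop) and latches again once it has passed about -0.001 and springs back to 0. A spring drives it out, about 6 N when shut and 2 N when fully out, damped (it takes about a second); pushing it home takes up to about 10 N and the latch holds it.
- silver_tray_front (a point): As copper_tray_front, on the second, equal silver-grey-metal-topped bench unit, a fixed low box 160 mm deep, 156 mm wide and 56 mm high with a silver-grey tray front. This one stays shut.
- silver_release_top (a point): As copper_release_top, the red release on the silver-grey-topped unit; not to be pressed.
- silver_tray (a joint): How far the tray of the silver-grey unit is out, m; 0 latched shut.
- copper_ingot: The copper bar, a cast ingot: 90 mm long (its x), 28 mm wide (its y) for the lower 12 mm, then 24 mm wide and 84 mm long up to its top at 22 mm. Origin at the centre of its underside, z up. About 0.3 to 0.5 kg. It lies flat on the bench.
- silver_ingot: The silver-grey bar, same shape and size as the copper one; bystander.
- bench_pin: Pale wooden bench pin, 90 x 40 mm, 18 mm high, with a slot in one end; bystander, origin at the centre of its underside.
- hammer: Hammer, 200 mm long, lying on the bench; bystander.
- mug: Blue mug, 76 mm across, 85 mm high; bystander.
- jar: Amber jar, 64 mm across, 85 mm high; bystander.
- tin: Round brass tin with a lid, 74 mm across, 56 mm high; bystander.
Mind the look-alikes: they are no part of the job. Leave any pink look-alike of the part that bears silver_tray_front alone. There is more than one size of the copper_ingot; the one meant has the size given above.

How it is judged:
By the outcome, as a careful person would: the job done as asked, in the order asked, and still so for the second after the job is handed in, with the robot touching nothing.
It also fails if it takes over 72 s, if anything falls off the work surface, if the arm or the gripper's body presses on something with over 40 N, if the wrist force passes 120 N, or if a joint passes its speed limit or range.

## Working session

There is one attempt and no reset: what is moved stays moved. The work goes in short steps, Python scripts to look and compute and a tool call to move; the robot and the scene stay as the last step left them, time stands still between calls to the robot, and variables do not carry over. Pictures are saved under pics/ and viewed, about 8 in all and at most 12, crops included, and the job is handed in when it is done.

Besides the shell and the picture viewer there is one more tool, called after "Call:" by a JSON object that holds its "method" and its "body". step_arm: Moves the arm, as the interface text tells. Its arguments: {"type":"object","properties":{"steps":{"type":"array","items":{"type":"array","items":{"type":"number"}}},"newtons":{"type":"number"}},"required":["steps"]}

```bash
mkdir -p pics; ls
python3 - <<'E'
from rig import manip,vision
import cv2,numpy as np
print(manip.read_state(),manip.grasp_offset)
for n in("top","scene"):
    c=vision.calibration(n);print(n,np.round(c["intrinsics"],1).tolist(),np.round(c["cam_to_world"],3).tolist())
    cv2.imwrite(f"pics/{n}0.png",vision.camera(n)[:,:,::-1])
E
```

```text
pics
{'t': 0.0, 'qpos': array([ 1.22229455e+00,  9.18938647e-02,  1.23183290e+00,  1.35614098e-05,
        1.81979173e+00, -5.67328180e-02]), 'joint_velocities': array([ 9.86769963e-04,  2.94489458e-05, -5.83902365e-04,  7.15635153e-04,
        1.27558490e-03, -1.18240039e-04]), 'effort': array([-2.58580687e-03, -4.46456051e+01, -4.06434882e+01,  6.97924336e-02,
        2.95699644e-02, -1.24450362e-04]), 'tcp_pos': array([0.17248356, 0.5743063 , 0.18331591]), 'eef_rot': array([ 8.02384722e-01,  5.96806359e-01, -8.07592534e-04,  5.24452125e-04]), 'contact_force': array([-0.25076885,  0.24959094,  0.22656363]), 'moment': array([-0.03319652,  0.05768715, -0.04041381]), 'finger_gap': 0.9975557535272237} 0.0187
top [[425.1, 0.0, 318.7], [0.0, 425.1, 202.7], [0.0, 0.0, 1.0]] [[0.091, -0.972, 0.219, 0.275], [-0.996, -0.09, 0.015, -0.009], [0.005, -0.219, -0.976, 1.249], [0.0, 0.0, 0.0, 1.0]]
scene [[380.0, 0.0, 313.8], [0.0, 380.0, 199.7], [0.0, 0.0, 1.0]] [[-0.413, 0.517, -0.75, 1.409], [0.911, 0.238, -0.337, 0.396], [0.004, -0.822, -0.569, 0.733], [0.0, 0.0, 0.0, 1.0]]
```

View pics/top0.png

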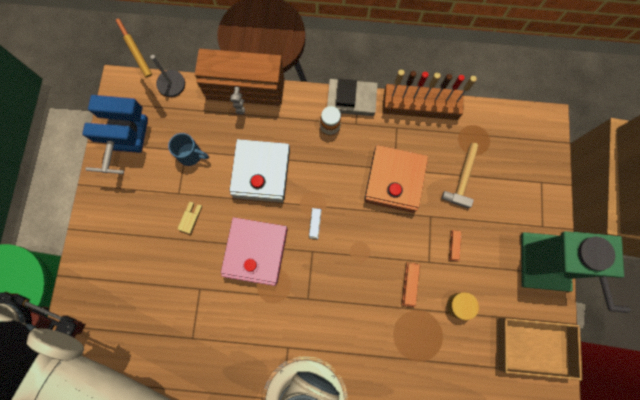

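View pics/scene0.png

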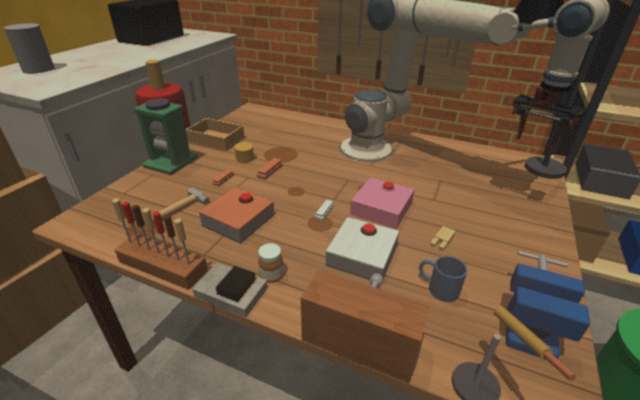

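The top view shows the copper unit near (397,178), its release at (395,189). There are two copper bars, at (411,285) and (455,245), whose sizes I'll measure. The silver unit is at (260,170) and the pink look-alike at (254,250).

```bash
cat > h.py <<'E'
from rig import manip,vision
import cv2,numpy as np
from scipy.spatial.transform import Rotation as R
def ray(c,uv,z):
    uv=np.atleast_2d(uv).astype(float)
    d=np.c_[uv,np.ones(len(uv))]@np.linalg.inv(c["intrinsics"]).T@c["cam_to_world"][:3,:3].T
    o=c["cam_to_world"][:3,3]
    return o+d*((z-o[2])/d[:,2])[:,None]
def proj(c,p):
    p=np.atleast_2d(p); q=(p-c["cam_to_world"][:3,3])@c["cam_to_world"][:3,:3]@c["intrinsics"].T
    return q[:,:2]/q[:,2:]
E
python3 - <<'E'
from h import *
im=cv2.imread("pics/top0.png");c=vision.calibration("top")
hsv=cv2.cvtColor(im,cv2.COLOR_BGR2HSV)
for x,y in((411,285),(455,245),(385,165),(440,285),(395,189),(390,208)): print((x,y),hsv[y,x])
red=cv2.inRange(hsv,(0,200,120),(4,255,255))|cv2.inRange(hsv,(174,200,120),(180,255,255))
n,l,s,ce=cv2.connectedComponentsWithStats(red)
for i in range(1,n):
    if s[i,4]>40: print("red",s[i],ce[i].round(1),ray(c,ce[i],.07).round(4))
cop=cv2.inRange(hsv,(5,150,140),(11,255,255))
n,l,s,ce=cv2.connectedComponentsWithStats(cop)
for i in range(1,n):
    if s[i,4]>60 and 330<ce[i][0]<480 and ce[i][1]>130:
        p=np.argwhere(l==i)[:,::-1]; w=ray(c,p,.022 if s[i,4]<1500 else .056)[:,:2]*1000
        r=cv2.minAreaRect(w.astype(np.float32));print(s[i],ce[i].round(1),np.round(r[0],1),np.round(r[1],1),round(r[2],1))
cv2.imwrite("pics/crop.png",np.vstack([cv2.resize(im[140:310,350:480],None,fx=4,fy=4,interpolation=cv2.INTER_NEAREST)])[:600*2:,:])
a=cv2.resize(im[140:310,350:480],None,fx=3.5,fy=3.5);b=cv2.cvtColor(cv2.resize(cop[140:310,350:480],None,fx=2,fy=2),cv2.COLOR_GRAY2BGR)
o=np.zeros((600,800,3),np.uint8);o[:a.shape[0],:a.shape[1]]=a;o[:b.shape[0],500:500+b.shape[1]]=b;cv2.imwrite("pics/crop.png",o)
E
```

```text
(411, 285) [ 12 164 213]
(455, 245) [ 12 166 215]
(385, 165) [ 13 154 215]
(440, 285) [ 15 155 178]
(395, 189) [  2 195 215]
(390, 208) [ 13 158  89]
red [252 176  11  11  72] [256.2 181.2] [[0.5856 0.1934 0.07  ]]
red [245 260  10  11  63] [249.  265.2] [[0.3459 0.1839 0.07  ]]
[452 233   9  28  96] [457.  248.4] [ 458.  -400.6] [17.3 79. ] 82.8
[405 289  11  17  68] [411.5 299. ] [ 301.2 -275. ] [25.6 49.4] 78.2
```

View pics/crop.png

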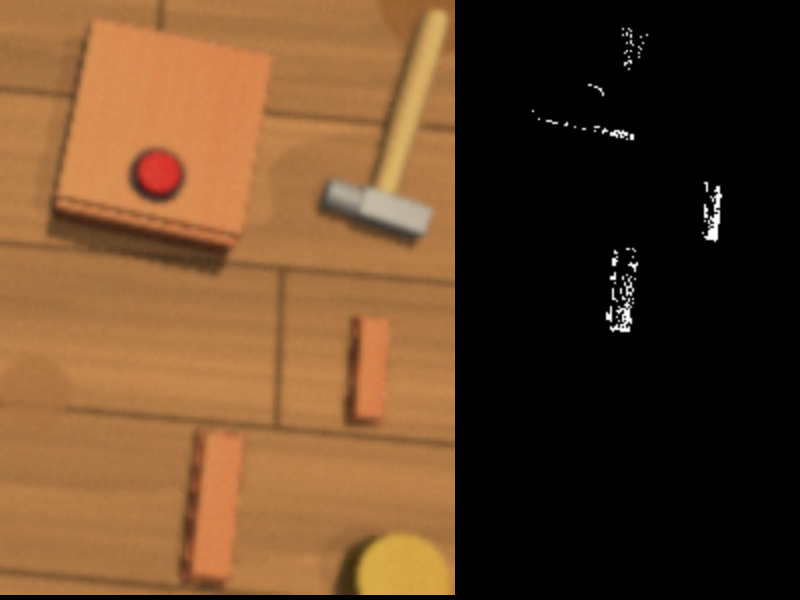

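The crop shows the upper-right bar, px (455,245), at about 30 px (~89 mm). The lower one, px (411,285), is about 43 px (~125 mm). So the upper-right bar is the one meant; measuring it precisely.

Run:
```python
from h import *
im=cv2.imread("pics/top0.png");c=vision.calibration("top")
f=im.astype(np.float32);hsv=cv2.cvtColor(cv2.GaussianBlur(f,(3,3),0)/255,cv2.COLOR_BGR2HSV)
m=((hsv[...,0]<27)&(hsv[...,1]>.58)&(hsv[...,2]>.72)).astype(np.uint8)
m[:140]=0
m=cv2.morphologyEx(m,cv2.MORPH_OPEN,np.ones((3,3)))
n,l,s,ce=cv2.connectedComponentsWithStats(m)
for i in range(1,n):
    if s[i,4]>60:
        p=np.argwhere(l==i)[:,::-1]; z=.022 if s[i,4]<1200 else .056
        w=ray(c,p,z)[:,:2]*1000
        r=cv2.minAreaRect(w.astype(np.float32))
        print(s[i],ce[i].round(1),w.mean(0).round(1),np.round(r[0],1),np.round(r[1],1),round(r[2],1), cv2.boxPoints(r).round(0).tolist())
red=((hsv[...,0]<10)&(hsv[...,1]>.75)&(hsv[...,2]>.6)).astype(np.uint8)
n,l,s,ce=cv2.connectedComponentsWithStats(red)
for i in range(1,n):
    if s[i,4]>40: print("red",s[i],ce[i].round(1),ray(c,ce[i],.07).round(4))
```

```text
[ 369  145   59   61 2527] [398.4 174. ] [ 649.4 -215. ] [ 646.  -213.3] [155.2 159.9] 83.1 [[557.0, -281.0], [716.0, -300.0], [735.0, -146.0], [576.0, -127.0]]
[252 176  10   9  78] [256.5 180. ] [602.  201.4] [602.  201.4] [24.8 27.3] 5.3 [[588.0, 214.0], [591.0, 187.0], [616.0, 189.0], [613.0, 216.0]]
[453 231   9  28 222] [456.9 244.5] [ 462.9 -400.7] [ 463.1 -400.5] [22.9 80.9] 87.7 [[422.0, -410.0], [503.0, -414.0], [504.0, -391.0], [423.0, -387.0]]
[245 259  11  12 105] [249.9 264.6] [350.8 189.4] [351.1 189.1] [31.5 28.6] 7.1 [[334.0, 201.0], [337.0, 173.0], [368.0, 177.0], [365.0, 205.0]]
[406 263  14  42 449] [412.5 283.7] [ 339.5 -277.1] [ 340.2 -277.2] [ 31.1 114.9] 86.5 [[282.0, -289.0], [397.0, -296.0], [399.0, -265.0], [284.0, -258.0]]
red [252 176  11  10  84] [256.9 180.9] [[0.5868 0.1916 0.07  ]]
red [390 184  11  11  92] [395.1 189. ] [[ 0.5992 -0.2054  0.07  ]]
red [245 261  10   9  74] [249.6 264.9] [[0.3468 0.1823 0.07  ]]
```

Call:
{"method": "step_arm", "body": {"steps": [[0,0,0,-41.7,42.2,0,0],[0,0,0,-41.7,42.2,0,0],[0,0,0,-41.7,42.2,0,0],[0,0,0,-41.7,42.2,0,0],[0,0,0,-41.7,42.2,0,0]]}}

```text
t: 0.72
tcp_pos: [0.3151, 0.3125, 0.184]
eef_rot: [0.802, 0.597, -0.0, 0.0]
contact_force: [0.9, -0.4, 0.2]
finger_gap: 0.472
```

Call:
{"method": "step_arm", "body": {"steps": [[0,0,0,-41.7,42.2,0,0],[0,0,0,-41.7,42.2,0,0],[0,0,0,-41.7,42.2,0,0],[0,0,0,-41.7,42.2,0,0],[0,0,0,-41.7,42.2,0,0]]}}

```text
t: 1.35
tcp_pos: [0.4573, 0.052, 0.1842]
eef_rot: [0.802, 0.597, 0.0, -0.0]
contact_force: [1.1, 0.2, 0.5]
finger_gap: 0.001
```

Call:
{"method": "step_arm", "body": {"steps": [[0,0,0,-41.7,42.2,0,0],[0,0,0,-41.7,42.2,0,0],[0,0,0,-41.7,42.2,0,0],[0,0,0,-41.7,42.2,0,0],[0,0,0,0,0,0,0]]}}

```text
t: 1.98
tcp_pos: [0.5706, -0.1578, 0.1812]
eef_rot: [0.804, 0.595, -0.002, -0.002]
contact_force: [0.4, 0.3, 0.2]
finger_gap: 0.007
```

```bash
cat >> h.py <<'E'
def go(p,yaw=None):
    """yaw: wanted heading of tool x, deg. prints turn about tool z and shift in present tool axes"""
    s=manip.read_state();r=R.from_quat(s["eef_rot"]).as_matrix()
    y=np.degrees(np.arctan2(r[1,0],r[0,0]))
    print("t",round(s["t"],2),"tcp",s["tcp_pos"].round(4),"yaw",y.round(2),"tilt",r[:,2].round(3),"F",s["contact_force"].round(1),"gap",round(s["finger_gap"]*88,1))
    if p is not None: print("shift mm",((np.array(p)-s["tcp_pos"])@r*1000).round(1),"turn az",None if yaw is None else round(-np.radians((yaw-y+180)%360-180),3))
E
python3 - <<'E'
from h import *
go((.6,-.2065,.10),87)
c=vision.calibration("wrist");im=vision.camera("wrist")[:,:,::-1]
print(c["cam_to_world"].round(3).tolist(),c["intrinsics"].round(1).tolist());cv2.imwrite("pics/w1.png",im)
E
```

```text
t 1.98 tcp [ 0.5706 -0.1578  0.1812] yaw 73.02 tilt [-0.005  0.001 -1.   ] F [0.4 0.3 0.2] gap 0.6
shift mm [-37.9  42.7  81. ] turn az -0.244
[[0.292, 0.928, 0.232, 0.507], [0.956, -0.283, -0.072, -0.138], [-0.001, 0.243, -0.97, 0.381], [0.0, 0.0, 0.0, 1.0]] [[294.5, 0.0, 316.5], [0.0, 294.5, 200.1], [0.0, 0.0, 1.0]]
```

View pics/w1.png

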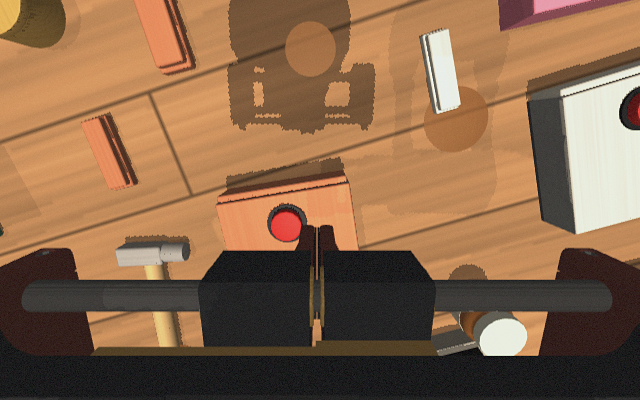

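The wrist view shows the red release at (287,223) with the copper unit's front toward the robot, the target bar at (108,150) and the fingers at the bottom centre. Refining the release and bar from this view.

```bash
cat >> h.py <<'E'
def masks(im):
    hsv=cv2.cvtColor(cv2.GaussianBlur(im,(3,3),0).astype(np.float32)/255,cv2.COLOR_BGR2HSV)
    h,s,v=hsv[...,0],hsv[...,1],hsv[...,2]
    return (((h<10)|(h>350))&(s>.7)&(v>.5)).astype(np.uint8),((h>10)&(h<23.5)&(s>.5)&(v>.7)).astype(np.uint8)
E
python3 - <<'E'
from h import *
im=cv2.imread("pics/w1.png");c=vision.calibration("wrist")
h=cv2.cvtColor(im.astype(np.float32)/255,cv2.COLOR_BGR2HSV)
for x,y in((105,150),(60,150),(240,215)): print(h[y,x])
red,cop=masks(im)
for nm,m,z in(("red",red,.07),("cop",cop,.022)):
    m=cv2.morphologyEx(m,cv2.MORPH_OPEN,np.ones((3,3)))
    n,l,s,ce=cv2.connectedComponentsWithStats(m)
    for i in range(1,n):
        if s[i,4]>250:
            w=ray(c,np.argwhere(l==i)[:,::-1],z)[:,:2]*1000;r=cv2.minAreaRect(w.astype(np.float32))
            print(nm,s[i],ce[i].round(1),np.round(r[0],1),np.round(r[1],1),round(r[2],1))
go((.6,-.206,.10))
E
```

```text
[22.22222    0.5818965  0.9098039]
[28.108103    0.52857137  0.8235294 ]
[22.900759   0.5622317  0.9137255]
red [271 212  28  29 471] [282.4 227.9] [ 601.1 -205.6] [34.1 24.3] 15.9
cop [ 134    0   48   67 1889] [158.   31.2] [ 358.  -274.4] [32.  68.3] 86.6
cop [  81  119   45   71 1327] [103.1 153.8] [ 463.9 -394.3] [22.8 86.7] 87.4
cop [226 201  36  49 949] [242.5 228.2] [ 599.4 -263.9] [35.1 68. ] 82.5
cop [216 205  17  45 306] [224.4 227.3] [ 593.2 -287.4] [ 9.4 61.9] 83.1
t 2.02 tcp [ 0.5703 -0.1559  0.1823] yaw 73.12 tilt [-0.004  0.001 -1.   ] F [-0.3  0.5  0.9] gap 0.4
shift mm [-39.3  43.3  82.1] turn az None
```

Call:
{"method": "step_arm", "body": {"steps": [[0,0,0,-39.5,44,30,0],[0,0,-0.12,0,0,0,0],[0,0,-0.12,0,0,0,0],[0,0,0,0,0,50,0],[0,0,0,0,0,0,0]]}}

```text
t: 2.65
tcp_pos: [0.5968, -0.1996, 0.1016]
eef_rot: [0.725, 0.689, -0.002, -0.004]
contact_force: [0.1, -0.1, 0.2]
finger_gap: 0.005
```

```bash
python3 -c "
from h import *
go((.6,-.206,.062),87)"
```

```text
t 2.65 tcp [ 0.5968 -0.1996  0.1016] yaw 87.11 tilt [-0.008  0.004 -1.   ] F [ 0.1 -0.1  0.2] gap 0.5
shift mm [-6.4  3.8 39.6] turn az 0.002
```

Call:
{"method": "step_arm", "body": {"steps": [[0,0,0,-6,3.5,20,0],[0,0,0,0,0,12,0],[0,0,0,0,0,8,0],[0,0,0,0,0,0,0]]}}

```text
t: 3.15
tcp_pos: [0.6024, -0.2081, 0.0656]
eef_rot: [0.725, 0.689, -0.0, -0.0]
contact_force: [0.4, 0.7, -0.2]
finger_gap: 0.008
```

Call:
{"method": "step_arm", "body": {"steps": [[0,0,0,0,0,-40,0],[0,0,0,0,0,-40,40],[0,0,0,0,0,-20,70],[0,0,0,0,0,0,70]]}}

```text
t: 3.65
tcp_pos: [0.6038, -0.2086, 0.1695]
eef_rot: [0.725, 0.689, 0.001, 0.003]
contact_force: [0.8, 0.2, 0.5]
finger_gap: 0.305
```

Run:
```python
from h import *
go(None)
cv2.imwrite("pics/t2.png",vision.camera("top")[:,:,::-1])
im=cv2.imread("pics/t2.png");cv2.imwrite("pics/t2c.png",cv2.resize(im[120:320,340:500],None,fx=3,fy=3))
```

```text
t 3.65 tcp [ 0.6038 -0.2086  0.1695] yaw 87.03 tilt [ 0.005 -0.002 -1.   ] F [0.8 0.2 0.5] gap 26.9
```

View pics/t2c.png

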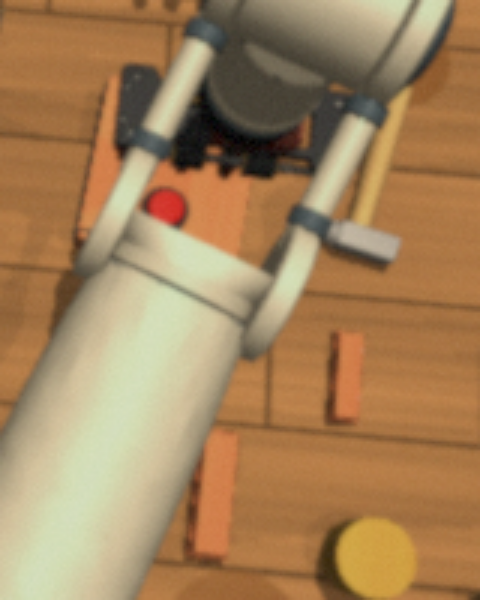

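The crop shows the copper unit's front-left corner at (80,240) with no tray out, so the press was too shallow. I'll press deeper.

Call:
{"method": "step_arm", "body": {"steps": [[0,0,0,0,0,60,0],[0,0,0,0,0,20,0],[0,0,0,-2,-2,10,0],[0,0,0,0,0,0,0],[0,0,0,0,0,10,0]]}}

```text
t: 4.32
tcp_pos: [0.6022, -0.2108, 0.0691]
eef_rot: [0.725, 0.689, 0.001, 0.002]
contact_force: [0.3, 0.0, 0.4]
finger_gap: 0.008
```

Call:
{"method": "step_arm", "body": {"steps": [[0,0,0,0,0,5,0],[0,0,0,0,0,3,0],[0,0,0,0,0,0,0]]}}

```text
t: 4.7
tcp_pos: [0.6005, -0.21, 0.058]
eef_rot: [0.725, 0.689, -0.0, -0.0]
contact_force: [-1.2, 0.1, 0.2]
finger_gap: 0.006
```

Run:
```python
from h import *
go(None)
cv2.imwrite("pics/w3.png",vision.camera("wrist")[:,:,::-1]);go(None)
```

```text
t 4.7 tcp [ 0.6005 -0.21    0.058 ] yaw 87.04 tilt [-0.  0. -1.] F [-1.2  0.1  0.2] gap 0.6
t 4.75 tcp [ 0.6006 -0.2101  0.0582] yaw 87.03 tilt [ 0. -0. -1.] F [ 0.1 -0.3  0.2] gap 0.2
```

View pics/w3.png

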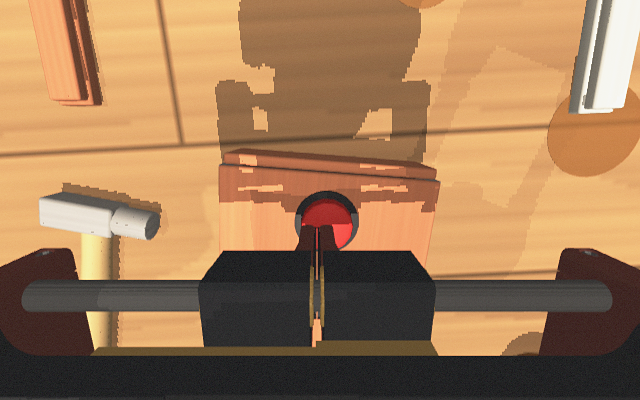

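The wrist picture shows the red cap at (328,222) with the fingertips at about (318,230) over its rear half, and the tray front still against the unit. Checking the geometry.

Run:
```python
from h import *
im=cv2.imread("pics/w3.png");c=vision.calibration("wrist");s=manip.read_state();r=R.from_quat(s["eef_rot"]).as_matrix()
print("tcp px",proj(c,s["tcp_pos"]),"back 20mm",proj(c,s["tcp_pos"]-r[:,2]*.02))
h=cv2.cvtColor(im.astype(np.float32)/255,cv2.COLOR_BGR2HSV)
m=(((h[...,0]<12)|(h[...,0]>345))&(h[...,1]>.75)&(h[...,2]>.35)).astype(np.uint8)
m[:190]=0;m[256:]=0;m[:,:295]=0;m[:,360:]=0
p=np.argwhere(m)[:,::-1];print(p.min(0),p.max(0))
hull=cv2.convexHull(p.astype(np.int32));print(cv2.minEnclosingCircle(hull))
for z in(.07,.061):
    print(z,ray(c,[[p[:,0].min(),222],[p[:,0].max(),222],[328,p[:,1].min()]],z).round(4))
```

```text
tcp px [[316.83397228 222.67318412]] back 20mm [[316.85921729 232.59773324]]
[302 199] [352 247]
((326.5555419921875, 224.44444274902344), 25.71120834350586)
0.07 [[ 0.5956 -0.2198  0.07  ]
 [ 0.5974 -0.1862  0.07  ]
 [ 0.5806 -0.2017  0.07  ]]
0.061 [[ 0.5986 -0.2204  0.061 ]
 [ 0.6005 -0.1853  0.061 ]
 [ 0.5829 -0.2014  0.061 ]]
```

Call:
{"method": "step_arm", "body": {"steps": [[0,0,0,-5,0,2,0],[0,0,0,0,0,2,0],[0,0,0,0,0,0,0]]}}

```text
t: 5.12
tcp_pos: [0.6002, -0.2151, 0.0538]
eef_rot: [0.725, 0.688, -0.0, -0.0]
contact_force: [-0.9, 0.3, 0.6]
finger_gap: 0.006
```

Run:
```python
from h import *
go(None);c=vision.calibration("wrist")
im=vision.camera("wrist")[:,:,::-1].copy();cv2.imwrite("pics/w4.png",im)
old=cv2.imread("pics/w3.png");d=cv2.absdiff(im,old)[:255];print(d.mean())
s=manip.read_state();print(s["effort"].round(2),s["moment"].round(2))
cv2.imwrite("pics/w4c.png",cv2.resize(im[120:260,200:460],None,fx=3,fy=3))
```

```text
t 5.12 tcp [ 0.6002 -0.2151  0.0538] yaw 87.02 tilt [-0.  0. -1.] F [-0.9  0.3  0.6] gap 0.5
8.398935866013073
[-7.000e-02 -4.908e+01 -4.024e+01 -4.000e-02  6.000e-02 -0.000e+00] [ 0.02 -0.02  0.02]
```

View pics/w4c.png

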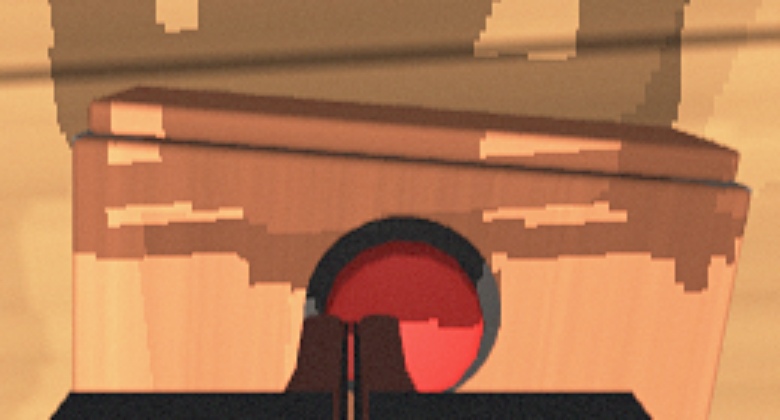

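Run:
```python
from h import *
c=vision.calibration("wrist");print(c["cam_to_world"][:3,3])
for z in(.03,.04,.056):
    w=ray(c,[[225,166],[450,182.7]],z);print(z,w.round(4).tolist(),np.linalg.norm(w[0]-w[1]))
im=cv2.imread("pics/w4.png")
h=cv2.cvtColor(im.astype(np.float32)/255,cv2.COLOR_BGR2HSV)
m=(((h[...,0]<12)|(h[...,0]>345))&(h[...,1]>.75)&(h[...,2]>.35)).astype(np.uint8)
m[:190]=0;m[256:]=0;m[:,:295]=0;m[:,375:]=0
p=np.argwhere(m)[:,::-1];e=cv2.convexHull(p[p[:,1]<240].astype(np.int32))[:,0];print(p.min(0),p.max(0))
print(e.tolist())
# row widths
for y in range(198,250,5):
    x=p[p[:,1]==y][:,0]
    if len(x):print(y,x.min(),x.max())
```

```text
[ 0.5326021  -0.21176372  0.25390923]
0.03 [[0.5593, -0.283, 0.03], [0.5812, -0.111, 0.03]] 0.17342311146108144
0.04 [[0.5581, -0.2798, 0.04], [0.5791, -0.1155, 0.04]] 0.16567786974460655
0.056 [[0.5562, -0.2748, 0.056], [0.5756, -0.1227, 0.056]] 0.1532854829982466
[309 201] [360 250]
[[360, 231], [359, 235], [358, 238], [357, 239], [317, 226], [314, 225], [309, 223], [309, 221], [311, 215], [313, 211], [316, 208], [321, 204], [323, 203], [329, 201], [340, 201], [343, 202], [348, 205], [353, 210], [356, 214], [358, 217], [360, 225]]
203 323 344
208 316 350
213 313 352
218 311 357
223 309 359
228 346 360
233 359 359
238 357 358
243 354 354
```

Run:
```python
from h import *
s=manip.read_state();c=vision.calibration("scene");p=proj(c,s["tcp_pos"])[0];print("tcp px",p,"cap .07",proj(c,(.6,-.205,.07)),"cap .061",proj(c,(.6,-.205,.061)))
im=vision.camera("scene")[:,:,::-1].copy();x,y=p.astype(int);print(x-50,y-45)
cv2.imwrite("pics/s5.png",cv2.resize(im[y-45:y+45,x-50:x+50],None,fx=6,fy=6,interpolation=cv2.INTER_CUBIC))
```

```text
tcp px [242.41895932 198.21709617] cap .07 [[244.66432949 194.71333182]] cap .061 [[244.95051878 197.09405598]]
192 153
```

View pics/s5.png

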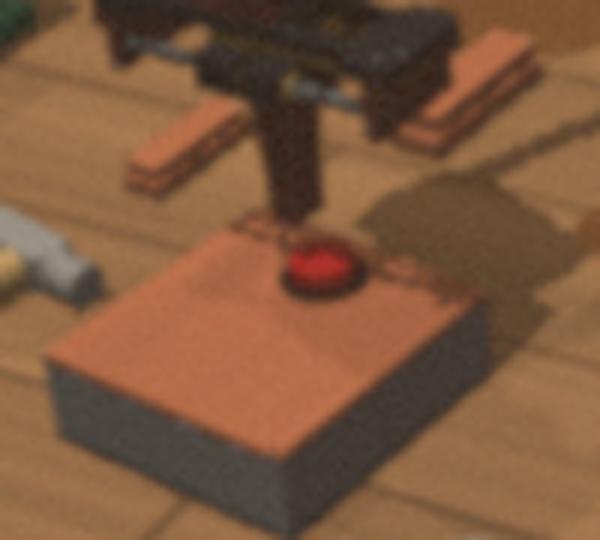

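The scene picture shows the fingertips at about px (240,190), hovering above and in front of the cap (px (246,197)). The reported TCP projects to (242,198), so the real fingertip isn't where it is reported. I'll triangulate it.

Run:
```python
from h import *
def tri(obs):
    A=np.zeros((3,3));b=np.zeros(3)
    for n,uv in obs:
        c=vision.calibration(n);o=c["cam_to_world"][:3,3];d=ray(c,uv,-1.)[0]-o;d/=np.linalg.norm(d);M=np.eye(3)-np.outer(d,d);A+=M;b+=M@o
    return np.linalg.solve(A,b)
for u in((240.3,189.7),(239,188),(241,191)): print("tip",tri([("scene",u),("wrist",(317,225))]).round(4))
print("cap",tri([("scene",(246,197)),("wrist",(334,226))]).round(4), tri([("scene",(246,197)),("top",(395.1,189))]).round(4))
go(None); s=manip.read_state(); print(s["qpos"].round(4), s["joint_velocities"].round(3))
c=vision.calibration("wrist"); print("cam rel tcp in tool",((c["cam_to_world"][:3,3]-s["tcp_pos"])@R.from_quat(s["eef_rot"]).as_matrix()).round(4))
```

```text
tip [ 0.5948 -0.2181  0.0815]
tip [ 0.5943 -0.2199  0.0868]
tip [ 0.5955 -0.2171  0.0775]
cap [ 0.6    -0.2023  0.0622] [ 0.5999 -0.2043  0.0622]
t 5.22 tcp [ 0.6003 -0.2151  0.0541] yaw 87.03 tilt [-0.  0. -1.] F [-0.4  0.3 -1.1] gap 0.4
[-0.3974  0.2046  1.3367  0.      1.6004 -1.9163] [-0.    -0.002 -0.001 -0.001  0.    -0.001]
cam rel tcp in tool [-0.0002 -0.0678 -0.1999]
```

Tip is really about 25 mm above the reported TCP. I'll descend slowly with the force as guide, shifting back over the cap centre.

Call:
{"method": "step_arm", "body": {"steps": [[0,0,0,9,2,3,0],[0,0,0,0,0,3,0],[0,0,0,0,0,2,0],[0,0,0,0,0,0,0]]}}

```text
t: 5.72
tcp_pos: [0.6026, -0.2062, 0.0458]
eef_rot: [0.725, 0.689, -0.0, -0.0]
contact_force: [-0.2, 0.6, 0.2]
finger_gap: 0.003
```

Call:
{"method": "step_arm", "body": {"steps": [[0,0,0,0,0,2,0],[0,0,0,0,0,2,0],[0,0,0,0,0,0,0]]}}

```text
t: 6.1
tcp_pos: [0.6026, -0.2062, 0.0418]
eef_rot: [0.725, 0.689, -0.0, -0.0]
contact_force: [-0.2, -0.4, 1.2]
finger_gap: 0.004
```

Call:
{"method": "step_arm", "body": {"steps": [[0,0,0,0,0,2,0],[0,0,0,0,0,2,0],[0,0,0,0,0,0,0]]}}

```text
t: 6.48
tcp_pos: [0.6026, -0.2061, 0.0378]
eef_rot: [0.725, 0.689, -0.0, -0.0]
contact_force: [0.1, -0.3, -0.0]
finger_gap: 0.005
```

Call:
{"method": "step_arm", "body": {"steps": [[0,0,0,0,0,1.5,0],[0,0,0,0,0,0,0],[0,0,0,0,0,0,0]]}}

```text
t: 6.85
tcp_pos: [0.6028, -0.2062, 0.0367]
eef_rot: [0.725, 0.689, -0.0, -0.0]
contact_force: [0.5, -0.1, 0.1]
finger_gap: 0.006
```

Call:
{"method": "step_arm", "body": {"steps": [[0,0,0,0,0,2,0],[0,0,0,0,0,1,0],[0,0,0,0,0,0,0]]}}

```text
t: 7.22
tcp_pos: [0.6027, -0.2062, 0.0334]
eef_rot: [0.725, 0.689, -0.0, -0.0]
contact_force: [0.3, 0.3, 0.5]
finger_gap: 0.004
```

Run:
```python
from h import *
go(None)
a=vision.camera("scene")[:,:,::-1];b=vision.camera("wrist")[:,:,::-1]
o=np.vstack([cv2.resize(a[153:233,182:302],None,fx=5,fy=5,interpolation=cv2.INTER_CUBIC)[:330],cv2.resize(b[130:260,210:450],(600,270))])
cv2.imwrite("pics/s6.png",o)
```

```text
t 7.22 tcp [ 0.6027 -0.2062  0.0334] yaw 87.03 tilt [-0.  0. -1.] F [0.3 0.3 0.5] gap 0.3
```

View pics/s6.png

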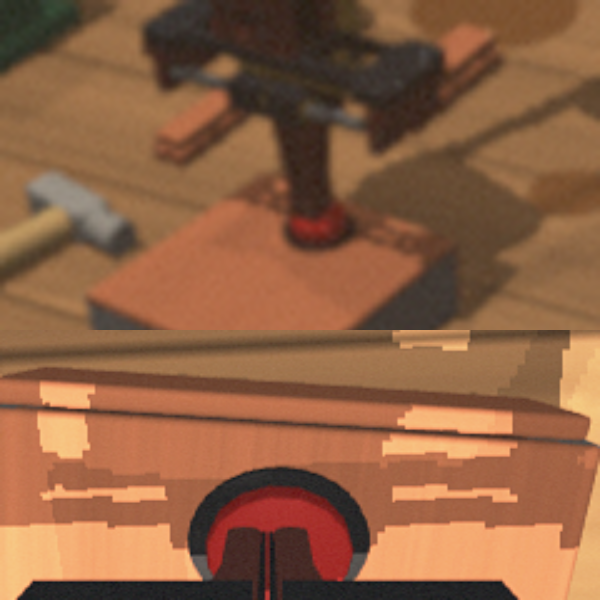

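The fingertips are now over the cap and just above it (scene tip px (244,195), cap (246,197)). Continuing down.

Call:
{"method": "step_arm", "body": {"steps": [[0,0,0,1,3,2,0],[0,0,0,0,0,2,0],[0,0,0,0,0,0,0]]}}

```text
t: 7.7
tcp_pos: [0.6062, -0.2054, 0.0301]
eef_rot: [0.725, 0.689, 0.0, 0.0]
contact_force: [-0.4, -1.1, 2.8]
finger_gap: 0.006
```

Call:
{"method": "step_arm", "body": {"steps": [[0,0,0,0,0,2,0],[0,0,0,0,0,1,0],[0,0,0,0,0,0,0]]}}

```text
t: 8.07
tcp_pos: [0.6061, -0.2054, 0.0268]
eef_rot: [0.725, 0.689, 0.0, 0.0]
contact_force: [0.7, 0.4, 2.8]
finger_gap: 0.007
```

Call:
{"method": "step_arm", "body": {"steps": [[0,0,0,0,0,2,0],[0,0,0,0,0,0,0]]}}

```text
t: 8.32
tcp_pos: [0.6061, -0.2054, 0.0247]
eef_rot: [0.725, 0.689, 0.0, 0.0]
contact_force: [1.1, -0.8, 3.8]
finger_gap: 0.005
```

Contact is found: 2.8 to 3.8 N, with the real fingertip about 39 mm short of the reported TCP. A little deeper, then up.

Call:
{"method": "step_arm", "body": {"steps": [[0,0,0,0,0,1.5,0],[0,0,0,0,0,0,0],[0,0,0,0,0,-20,0],[0,0,0,0,0,-60,0],[0,0,0,0,0,-60,70]]}}

```text
t: 8.95
tcp_pos: [0.6046, -0.205, 0.1643]
eef_rot: [0.725, 0.689, -0.001, -0.001]
contact_force: [1.0, -1.0, -0.2]
finger_gap: 0.086
```

Call:
{"method": "step_arm", "body": {"steps": [[0,0,0,-40,-35,0,70],[0,0,0,-45,-35,0,70],[0,0,0,-45,-35,0,70],[0,0,0,-45,-25,0,70],[0,0,0,0,0,0,70]]}}

```text
t: 9.57
tcp_pos: [0.4643, -0.3758, 0.1633]
eef_rot: [0.727, 0.687, -0.001, -0.001]
contact_force: [0.1, 0.6, 0.3]
finger_gap: 0.649
```

Run:
```python
from h import *
c=vision.calibration("wrist");go((.464,-.397,.15),87.5)
a=vision.camera("wrist")[:,:,::-1];b=vision.camera("top")[:,:,::-1]
cv2.imwrite("pics/w7.png",a);cv2.imwrite("pics/t7.png",b);np.savez("w7.npz",**c)
cv2.imwrite("pics/v7.png",np.hstack([cv2.resize(a,(480,300)),cv2.resize(b[120:320,340:500],(240,300))]))
```

```text
t 9.57 tcp [ 0.4643 -0.3758  0.1633] yaw 86.74 tilt [-0.002  0.    -1.   ] F [0.1 0.6 0.3] gap 57.1
shift mm [-21.2   1.   13.3] turn az -0.013
```

View pics/v7.png

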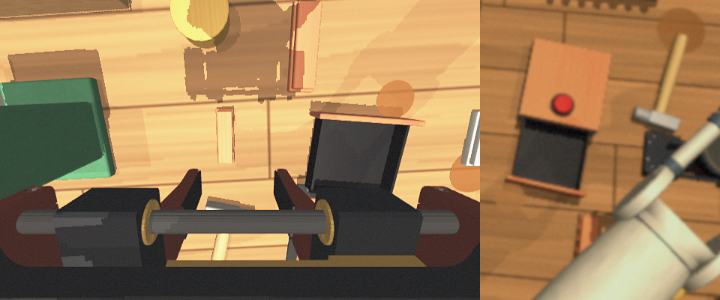

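The wrist view shows the copper tray fully out, its dark interior around wrist px (475,205), and the bar at wrist px (300,180). The top view confirms the tray is out and the unit is unmoved. Measuring the bar and tray.

Run:
```python
from h import *
im=cv2.imread("pics/w7.png");c=dict(np.load("w7.npz"))
h=cv2.cvtColor(cv2.GaussianBlur(im,(3,3),0).astype(np.float32)/255,cv2.COLOR_BGR2HSV)
for x,y in((300,180),(303,165),(330,180),(398,80)): print((x,y),h[y,x].round(2))
print("row180",[(x,h[180,x,0].round(0),h[180,x,1].round(2),h[180,x,2].round(2)) for x in range(280,322,2)])
# tray interior dark
m=((h[...,2]<.33)).astype(np.uint8);m[:150]=0;m[250:]=0;m[:,:405]=0;m[:,560:]=0
n,l,s,ce=cv2.connectedComponentsWithStats(m)
for i in range(1,n):
    if s[i,4]>500: print(s[i],ce[i])
def comp(im,c,name,win,z,f):
    h=cv2.cvtColor(im.astype(np.float32)/255,cv2.COLOR_BGR2HSV);m=f(h[...,0],h[...,1],h[...,2]).astype(np.uint8)
    w=np.zeros_like(m);w[win[1]:win[3],win[0]:win[2]]=1;m=cv2.morphologyEx(m*w,cv2.MORPH_OPEN,np.ones((3,3)))
    n,l,s,ce=cv2.connectedComponentsWithStats(m);i=1+np.argmax(s[1:,4])
    p=np.argwhere(l==i)[:,::-1];w=ray(c,p,z)[:,:2]*1000;r=cv2.minAreaRect(w.astype(np.float32));print(name,s[i],np.round(r[0],1),np.round(r[1],1),round(r[2],1))
comp(im,c,"bar",(285,135,317,225),.022,lambda H,S,V:(H<26)&(S>.45)&(V>.6))
ct=vision.calibration("top");t=cv2.imread("pics/t7.png")
comp(t,ct,"panel top",(350,230,415,256),.051,lambda H,S,V:(H<26)&(S>.55)&(V>.6))
comp(t,ct,"tray dark",(350,195,415,250),.02,lambda H,S,V:(V<.4))
comp(im,c,"panel top w",(405,130,570,172),.051,lambda H,S,V:(H<26)&(S>.45)&(V>.6))
```

```text
(300, 180) [45.62  0.39  0.97]
(303, 165) [48.    0.36  0.97]
(330, 180) [35.48  0.47  0.95]
(398, 80) [19.53  0.58  0.87]
row180 [(280, np.float32(42.0), np.float32(0.43), np.float32(0.96)), (282, np.float32(42.0), np.float32(0.43), np.float32(0.96)), (284, np.float32(42.0), np.float32(0.43), np.float32(0.96)), (286, np.float32(42.0), np.float32(0.43), np.float32(0.96)), (288, np.float32(35.0), np.float32(0.47), np.float32(0.95)), (290, np.float32(31.0), np.float32(0.47), np.float32(0.96)), (292, np.float32(46.0), np.float32(0.38), np.float32(0.97)), (294, np.float32(47.0), np.float32(0.37), np.float32(0.97)), (296, np.float32(46.0), np.float32(0.38), np.float32(0.97)), (298, np.float32(48.0), np.float32(0.36), np.float32(0.97)), (300, np.float32(46.0), np.float32(0.39), np.float32(0.97)), (302, np.float32(46.0), np.float32(0.38), np.float32(0.97)), (304, np.float32(48.0), np.float32(0.36), np.float32(0.97)), (306, np.float32(47.0), np.float32(0.38), np.float32(0.97)), (308, np.float32(39.0), np.float32(0.43), np.float32(0.96)), (310, np.float32(22.0), np.float32(0.56), np.float32(0.94)), (312, np.float32(28.0), np.float32(0.52), np.float32(0.76)), (314, np.float32(36.0), np.float32(0.47), np.float32(0.96)), (316, np.float32(36.0), np.float32(0.47), np.float32(0.95)), (318, np.float32(36.0), np.float32(0.47), np.float32(0.95)), (320, np.float32(36.0), np.float32(0.47), np.float32(0.95))]
[  405   157   141    93 10618] [472.63213411 205.67715201]
bar [291 144  19   5  95] [ 418.7 -392.3] [20.6  4.5] 86.7
panel top [405 247   5   3  15] [ 435.5 -251.1] [ 5.7 11.6] 5.2
tray dark [ 362  197   53   49 1900] [ 513.9 -192.4] [149.1 120.8] 82.6
panel top w [552 159   3   3   9] [ 446.7 -124.5] [2.6 2.1] 7.9
```

Run:
```python
from h import *
im=cv2.imread("pics/w7.png");c=dict(np.load("w7.npz"))
h=cv2.cvtColor(im.astype(np.float32)/255,cv2.COLOR_BGR2HSV);H,S,V=h[...,0],h[...,1],h[...,2]
def comp(m,win,z,name):
    k=np.zeros(m.shape,np.uint8);k[win[1]:win[3],win[0]:win[2]]=m[win[1]:win[3],win[0]:win[2]]
    k=cv2.morphologyEx(k,cv2.MORPH_CLOSE,np.ones((3,3)));n,l,s,ce=cv2.connectedComponentsWithStats(k);i=1+np.argmax(s[1:,4])
    p=np.argwhere(l==i)[:,::-1];w=ray(c,p,z)[:,:2]*1000;r=cv2.minAreaRect(w.astype(np.float32));print(name,s[i],np.round(r[0],1),np.round(r[1],1),round(r[2],1))
    print(cv2.boxPoints(cv2.minAreaRect(p.astype(np.float32))).round(0).tolist())
comp((S<.42)&(V>.9)&(H>42),(286,135,316,230),.022,"bar glare")
print("col300",[(y,int(H[y,300]),S[y,300].round(2),V[y,300].round(2)) for y in list(range(138,156,2))+list(range(206,226,2))])
for y in(170,190,210): 
    d=np.where(V[y,400:570]<.4)[0]+400; print("row",y,d.min(),d.max(), ray(c,[[d.min(),y],[d.max(),y]],.036).round(4).tolist())
for x in(440,480,520):
    print("col",x,[(y,int(H[y,x]),S[y,x].round(2),V[y,x].round(2)) for y in range(140,178,2)])
for x,y in((300,146),(412,152)):print(ray(c,[[x,y]],.022))
```

```text
bar glare [ 286  149   23   69 1211] [ 462.7 -398.2] [25.  81.5] 87.3
[[286.0, 150.0], [307.0, 149.0], [310.0, 217.0], [288.0, 218.0]]
col300 [(138, 35, np.float32(0.49), np.float32(0.96)), (140, 41, np.float32(0.44), np.float32(0.97)), (142, 28, np.float32(0.51), np.float32(0.65)), (144, 23, np.float32(0.55), np.float32(0.64)), (146, 19, np.float32(0.59), np.float32(0.86)), (148, 17, np.float32(0.6), np.float32(0.86)), (150, 45, np.float32(0.39), np.float32(0.97)), (152, 44, np.float32(0.39), np.float32(0.97)), (154, 44, np.float32(0.39), np.float32(0.97)), (206, 47, np.float32(0.37), np.float32(0.97)), (208, 48, np.float32(0.37), np.float32(0.97)), (210, 49, np.float32(0.36), np.float32(0.97)), (212, 49, np.float32(0.36), np.float32(0.97)), (214, 49, np.float32(0.35), np.float32(0.97)), (216, 45, np.float32(0.39), np.float32(0.97)), (218, 35, np.float32(0.48), np.float32(0.95)), (220, 37, np.float32(0.46), np.float32(0.95)), (222, 33, np.float32(0.48), np.float32(0.94)), (224, 33, np.float32(0.5), np.float32(0.93))]
row 170 418 545 [[0.4517, -0.2616, 0.036], [0.4598, -0.1199, 0.036
[... 2212 characters left out ...]
t32(0.82)), (152, 27, np.float32(0.63), np.float32(0.81)), (154, 25, np.float32(0.66), np.float32(0.81)), (156, 22, np.float32(0.56), np.float32(0.49)), (158, 19, np.float32(0.58), np.float32(0.94)), (160, 31, np.float32(0.47), np.float32(0.97)), (162, 33, np.float32(0.48), np.float32(0.97)), (164, 22, np.float32(0.56), np.float32(0.99)), (166, 259, np.float32(0.05), np.float32(0.23)), (168, 23, np.float32(0.08), np.float32(0.24)), (170, 9, np.float32(0.1), np.float32(0.24)), (172, 345, np.float32(0.06), np.float32(0.25)), (174, 0, np.float32(0.06), np.float32(0.25)), (176, 0, np.float32(0.05), np.float32(0.25))]
[[ 0.41871218 -0.39225788  0.022     ]]
[[ 0.43283566 -0.26435459  0.022     ]]
```

Call:
{"method": "step_arm", "body": {"steps": [[0,0,-0.01,-22,1,30,70],[0,0,0,0,0,60,70],[0,0,0,0,0,50,70],[0,0,0,0,0,25,70],[0,0,0,0,0,0,70]]}}

```text
t: 10.3
tcp_pos: [0.4664, -0.3925, -0.0046]
eef_rot: [0.721, 0.693, 0.0, -0.003]
contact_force: [-0.7, -0.7, 0.5]
finger_gap: 0.792
```

Run:
```python
from h import *
go((.464,-.398,-.03),87.3)
a=vision.camera("wrist")[:,:,::-1];b=vision.camera("scene")[:,:,::-1];cv2.imwrite("pics/w8.png",a);cv2.imwrite("pics/s8.png",b)
p=proj(vision.calibration("scene"),(.464,-.398,.02))[0].astype(int);print(p)
cv2.imwrite("pics/v8.png",np.hstack([a[100:300,170:470],cv2.resize(b[p[1]-45:p[1]+35,p[0]-50:p[0]+50],(250,200))]))
```

```text
t 10.3 tcp [ 0.4664 -0.3925 -0.0046] yaw 87.73 tilt [-0.004  0.004 -1.   ] F [-0.7 -0.7  0.5] gap 69.7
shift mm [-5.7 -2.  25.4] turn az 0.008
[221 174]
```

View pics/v8.png

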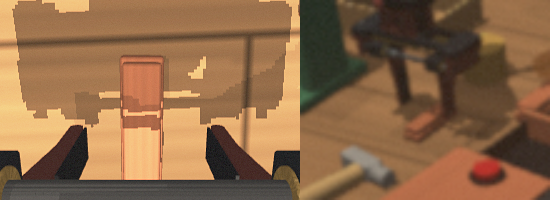

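The wrist crop shows the bar between the open fingers, about 5 px left of centre. The scene crop shows the fingertips still above the bench. Shifting and lowering to bench contact.

Call:
{"method": "step_arm", "body": {"steps": [[0,0,0,-5,0,20,70],[0,0,0,0,0,4,70],[0,0,0,0,0,3,70],[0,0,0,0,0,0,70]]}}

```text
t: 10.9
tcp_pos: [0.4665, -0.4004, -0.0289]
eef_rot: [0.722, 0.692, 0.0, -0.0]
contact_force: [0.4, 0.1, 1.0]
finger_gap: 0.797
```

Call:
{"method": "step_arm", "body": {"steps": [[0,0,0,0,0,2,70],[0,0,0,0,0,1,70],[0,0,0,0,0,0,70]]}}

```text
t: 11.28
tcp_pos: [0.4666, -0.4004, -0.0318]
eef_rot: [0.722, 0.692, -0.0, -0.0]
contact_force: [-0.1, -0.4, -0.0]
finger_gap: 0.803
```

Call:
{"method": "step_arm", "body": {"steps": [[0,0,0,2,-2,2,70],[0,0,0,0,0,1,70],[0,0,0,0,0,0,70]]}}

```text
t: 11.65
tcp_pos: [0.4646, -0.3982, -0.035]
eef_rot: [0.722, 0.692, -0.0, -0.0]
contact_force: [0.6, 0.7, -0.8]
finger_gap: 0.798
```

Call:
{"method": "step_arm", "body": {"newtons": 25, "steps": [[0,0,0,0,0,0,0],[0,0,0,0,0,0,0],[0,0,0,0,0,0,0],[0,0,0,0,0,0,0],[0,0,0,0,0,0,0]]}}

```text
t: 12.28
tcp_pos: [0.4647, -0.3977, -0.0349]
eef_rot: [0.722, 0.692, 0.0, -0.0]
contact_force: [-0.0, 3.1, 2.2]
finger_gap: 0.32
```

Call:
{"method": "step_arm", "body": {"steps": [[0,0,0,0,0,-15,0],[0,0,0,0,0,-35,0],[0,0,0,0,0,-50,0],[0,0,0,0,0,0,0]]}}

```text
t: 12.78
tcp_pos: [0.4668, -0.4007, 0.0714]
eef_rot: [0.722, 0.692, 0.0, 0.005]
contact_force: [0.0, 0.6, -4.8]
finger_gap: 0.319
```

```bash
python3 -c "
from h import *
go((.5045,-.195,.065),83)"
```

```text
t 12.78 tcp [ 0.4668 -0.4007  0.0714] yaw 87.6 tilt [ 0.007 -0.007 -1.   ] F [ 0.   0.6 -4.8] gap 28.1
shift mm [207.1  29.    5.1] turn az 0.08
```

Call:
{"method": "step_arm", "body": {"steps": [[0,0,0,40,6,0,0],[0,0,0,45,6,0,0],[0,0,0,45,6,0,0],[0,0,0,40,6,0,0],[0,0,0,30,5,0,0]]}}

```text
t: 13.4
tcp_pos: [0.5013, -0.1977, 0.0631]
eef_rot: [0.721, 0.692, -0.0, -0.001]
contact_force: [0.4, -0.6, -4.4]
finger_gap: 0.317
```

Call:
{"method": "step_arm", "body": {"steps": [[0,0,0.08,0,0,0,0],[0,0,0,0,0,0,0]]}}

```text
t: 13.65
tcp_pos: [0.5013, -0.1991, 0.0635]
eef_rot: [0.748, 0.663, -0.001, -0.001]
contact_force: [-0.1, 0.6, -4.3]
finger_gap: 0.314
```

Run:
```python
from h import *
go((.5045,-.195,-.02),83)
c=vision.calibration("wrist");im=vision.camera("wrist")[:,:,::-1].copy();cv2.imwrite("pics/w9.png",im);np.savez("w9.npz",**c)
V=im.max(2)/255.
u=np.array([.9925,-.122]);v=np.array([.122,.9925]);C=np.array([.5045,-.195])
# expected tray outline vs. seen: edges of dark along rows
for y in range(110,251,20):
    d=np.where(V[y]<.4)[0]; d=d[(d>100)&(d<560)]
    if len(d):print(y,d.min(),d.max(),len(d),(((ray(c,[[d.min(),y],[d.max(),y]],.036)[:,:2]-C)@np.c_[u,v])*1000).round(1).tolist())
for nm,q,z in(("walls top in",[(-58,-62),(-58,62),(58,62),(58,-62)],.036),("bar top exp",[(-42,-12),(-42,12)],.12)):
    print(nm,proj(c,[np.r_[C+(a*u+b*v)/1000,z] for a,b in q]).round(0).tolist())
```

```text
t 13.65 tcp [ 0.5013 -0.1991  0.0635] yaw 83.1 tilt [-0.002  0.001 -1.   ] F [-0.1  0.6 -4.3] gap 27.7
shift mm [ 4.4  2.9 83.5] turn az 0.002
150 243 414 172 [[-51.8, -61.0], [-52.0, 69.7]]
170 244 412 105 [[-36.4, -61.1], [-36.6, 69.4]]
190 245 410 80 [[-20.5, -61.2], [-20.7, 69.1]]
210 246 408 80 [[-4.1, -61.4], [-4.3, 68.8]]
230 247 407 106 [[12.9, -61.5], [12.7, 69.3]]
250 245 405 113 [[30.6, -64.2], [30.4, 69.0]]
walls top in [[241.0, 142.0], [405.0, 142.0], [394.0, 280.0], [249.0, 280.0]]
bar top exp [[302.0, 184.0], [350.0, 184.0]]
```

View pics/w9.png

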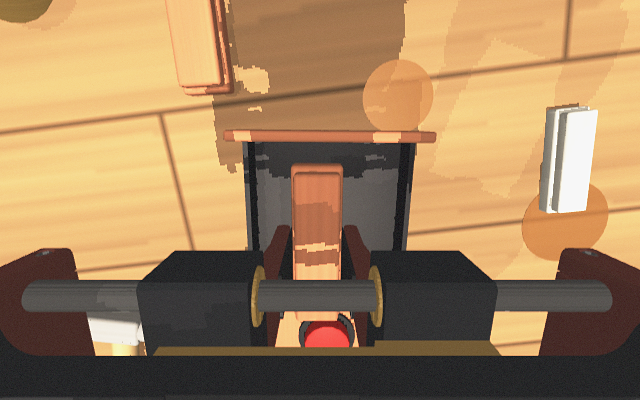

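The wrist view shows the bar centred over the open tray and parallel to it, with its front end at row 165 and the panel at row 137. Side clearance is good. Lowering with small corrections.

Call:
{"method": "step_arm", "body": {"steps": [[0,0,0,8,5,20,0],[0,0,0,0,0,30,0],[0,0,0,0,0,22,0],[0,0,0,0,0,10,0],[0,0,0,0,0,0,0]]}}

```text
t: 14.32
tcp_pos: [0.5072, -0.192, -0.0183]
eef_rot: [0.749, 0.663, -0.0, -0.001]
contact_force: [0.5, -0.4, -4.0]
finger_gap: 0.316
```

Call:
{"method": "step_arm", "body": {"steps": [[0,0,0,0,0,2,0],[0,0,0,0,0,1,0],[0,0,0,0,0,0,0]]}}

```text
t: 14.7
tcp_pos: [0.5083, -0.1925, -0.0193]
eef_rot: [0.749, 0.663, 0.0, 0.0]
contact_force: [0.4, 0.0, -4.3]
finger_gap: 0.314
```

Call:
{"method": "step_arm", "body": {"steps": [[0,0,0,0,0,2,0],[0,0,0,0,0,2,0],[0,0,0,0,0,0,0]]}}

```text
t: 15.08
tcp_pos: [0.5077, -0.1923, -0.0242]
eef_rot: [0.749, 0.663, -0.0, -0.0]
contact_force: [0.0, -1.0, -3.6]
finger_gap: 0.317
```

Call:
{"method": "step_arm", "body": {"steps": [[0,0,0,0,0,1,0],[0,0,0,0,0,0,0]]}}

```text
t: 15.32
tcp_pos: [0.508, -0.1924, -0.0248]
eef_rot: [0.749, 0.663, 0.0, 0.0]
contact_force: [0.8, -0.6, -4.1]
finger_gap: 0.315
```

Call:
{"method": "step_arm", "body": {"steps": [[0,0,0,0,0,1,0],[0,0,0,0,0,1,0],[0,0,0,0,0,0,0]]}}

```text
t: 15.7
tcp_pos: [0.509, -0.1926, -0.0249]
eef_rot: [0.749, 0.663, 0.001, 0.001]
contact_force: [-1.1, 1.3, 6.1]
finger_gap: 0.312
```

Call:
{"method": "step_arm", "body": {"steps": [[0,0,0,0,0,-1,46],[0,0,0,0,0,0,46],[0,0,0,0,0,0,46],[0,0,0,0,0,0,46]]}}

```text
t: 16.2
tcp_pos: [0.5079, -0.1924, -0.026]
eef_rot: [0.749, 0.663, -0.0, -0.0]
contact_force: [0.1, -0.7, 1.1]
finger_gap: 0.524
```

Call:
{"method": "step_arm", "body": {"steps": [[0,0,0,0,0,-15,46],[0,0,0,0,0,-50,46],[0,0,0,0,0,-50,46],[0,0,0,0,0,0,20],[0,0,0,0,0,0,0]]}}

```text
t: 16.82
tcp_pos: [0.508, -0.1925, 0.0896]
eef_rot: [0.749, 0.663, 0.0, 0.0]
contact_force: [0.7, 0.3, -1.1]
finger_gap: 0.331
```

Run:
```python
from h import *
go((.375,-.18,.09),83)
c=vision.calibration("wrist");im=vision.camera("wrist")[:,:,::-1].copy();cv2.imwrite("pics/w10.png",im)
h=cv2.cvtColor(im.astype(np.float32)/255,cv2.COLOR_BGR2HSV);m=((h[...,1]>.35)&(h[...,0]<55)&(h[...,2]>.35)).astype(np.uint8)
u=np.array([.9925,-.122]);v=np.array([.122,.9925]);C=np.array([.504,-.191])
m[250:]=0;n,l,s,ce=cv2.connectedComponentsWithStats(m)
for i in range(1,n):
    if s[i,4]>400:
        p=np.argwhere(l==i)[:,::-1];w=(ray(c,p,.032)[:,:2]-C)@np.c_[u,v]*1000;print(s[i],w.min(0).round(0),w.max(0).round(0))
cv2.imwrite("pics/w10c.png",im[60:300,150:500])
```

```text
t 16.82 tcp [ 0.508  -0.1925  0.0896] yaw 83.02 tilt [ 0.001 -0.    -1.   ] F [ 0.7  0.3 -1.1] gap 29.1
shift mm [  -3.8 -133.6   -0.5] turn az 0.0
[     0      0    640    250 136108] [-156. -300.] [ 50. 288.]
[ 301  148   31   95 2805] [-44. -15.] [43. 12.]
```

The viewer limit is reached, so I go on numerically. The bar spans -44..43 mm by -15..12 mm about the tray centre, so it lies flat and square inside. Now going around in front of the panel with closed fingers.

Call:
{"method": "step_arm", "body": {"steps": [[0,0,0,0,-40,0,0],[0,0,0,0,-45,0,0],[0,0,0,0,-28,0,0],[0,0,0,0,0,0,0]]}}

```text
t: 17.38
tcp_pos: [0.3944, -0.1783, 0.088]
eef_rot: [0.749, 0.662, -0.0, -0.001]
contact_force: [0.7, -0.8, -0.6]
finger_gap: 0.003
```

Call:
{"method": "step_arm", "body": {"steps": [[0,0,0,0,0,40,0],[0,0,0,0,0,45,0],[0,0,0,0,0,22,0],[0,0,0,0,0,0,0]]}}

```text
t: 17.88
tcp_pos: [0.3946, -0.1776, -0.0207]
eef_rot: [0.749, 0.663, -0.001, -0.003]
contact_force: [-0.5, 0.3, 0.2]
finger_gap: 0.006
```

Run:
```python
from h import *
go((.4385,-.183,-.019),83)
```

```text
t 17.88 tcp [ 0.3946 -0.1776 -0.0207] yaw 83.03 tilt [-0.005  0.003 -1.   ] F [-0.5  0.3  0.2] gap 0.5
shift mm [-0.  44.3 -1.9] turn az 0.001
```

Call:
{"method": "step_arm", "body": {"steps": [[0,0,0,0,10,0,0],[0,0,0,0,10,0,0],[0,0,0,0,8,0,0],[0,0,0,0,8,0,0],[0,0,0,0,8,0,0]]}}

```text
t: 18.5
tcp_pos: [0.4396, -0.1842, -0.0176]
eef_rot: [0.749, 0.663, -0.0, -0.0]
contact_force: [-4.5, 0.5, 3.5]
finger_gap: 0.008
```

Call:
{"method": "step_arm", "body": {"steps": [[0,0,0,0,8,0,0],[0,0,0,0,8,0,0],[0,0,0,0,8,0,0],[0,0,0,0,8,0,0],[0,0,0,0,8,0,0]]}}

```text
t: 19.12
tcp_pos: [0.4794, -0.1891, -0.0179]
eef_rot: [0.749, 0.663, -0.0, -0.0]
contact_force: [-6.1, -0.3, 4.6]
finger_gap: 0.006
```

Call:
{"method": "step_arm", "body": {"steps": [[0,0,0,0,8,0,0],[0,0,0,0,8,0,0],[0,0,0,0,8,0,0],[0,0,0,0,8,0,0],[0,0,0,0,8,0,0]]}}

```text
t: 19.75
tcp_pos: [0.5187, -0.1943, -0.0179]
eef_rot: [0.749, 0.663, -0.001, -0.0]
contact_force: [-7.1, -1.0, 4.7]
finger_gap: 0.006
```

Call:
{"method": "step_arm", "body": {"steps": [[0,0,0,0,8,0,0],[0,0,0,0,5,0,0],[0,0,0,0,0,0,0]]}}

```text
t: 20.12
tcp_pos: [0.5319, -0.1956, -0.0181]
eef_rot: [0.749, 0.663, -0.0, -0.0]
contact_force: [-5.7, -1.9, 3.6]
finger_gap: 0.006
```

Run:
```python
from h import *
go((.566-.018,-.196,-.019),83)
```

```text
t 20.12 tcp [ 0.5319 -0.1956 -0.0181] yaw 83.01 tilt [-0.001 -0.    -1.   ] F [-5.7 -1.9  3.6] gap 0.5
shift mm [ 1.6 16.1  0.9] turn az 0.0
```

Call:
{"method": "step_arm", "body": {"steps": [[0,0,0,0,5,0,0],[0,0,0,0,4,0,0],[0,0,0,0,3,0,0],[0,0,0,0,0,0,0]]}}

```text
t: 20.62
tcp_pos: [0.5433, -0.1971, -0.0181]
eef_rot: [0.749, 0.663, -0.001, -0.0]
contact_force: [-6.3, -1.5, 2.6]
finger_gap: 0.005
```

Call:
{"method": "step_arm", "body": {"steps": [[0,0,0,0,2,0,0],[0,0,0,0,2,0,0],[0,0,0,0,0,0,0]]}}

```text
t: 21.0
tcp_pos: [0.5474, -0.1976, -0.0181]
eef_rot: [0.749, 0.663, -0.001, -0.0]
contact_force: [-6.5, -1.8, 3.6]
finger_gap: 0.004
```

Call:
{"method": "step_arm", "body": {"steps": [[0,0,0,0,2,0,0],[0,0,0,0,0,0,0]]}}

```text
t: 21.25
tcp_pos: [0.5493, -0.1979, -0.0182]
eef_rot: [0.749, 0.663, -0.001, -0.0]
contact_force: [-6.0, -1.6, 3.0]
finger_gap: 0.001
```

Call:
{"method": "step_arm", "body": {"steps": [[0,0,0,0,2,0,0],[0,0,0,0,0,0,0]]}}

```text
t: 21.5
tcp_pos: [0.5513, -0.1981, -0.0181]
eef_rot: [0.749, 0.663, -0.001, -0.0]
contact_force: [-5.5, -1.6, 4.0]
finger_gap: 0.002
```

Call:
{"method": "step_arm", "body": {"steps": [[0,0,0,0,2,0,0],[0,0,0,0,0,0,0]]}}

```text
t: 21.75
tcp_pos: [0.5528, -0.1983, -0.0181]
eef_rot: [0.749, 0.663, -0.001, -0.001]
contact_force: [-8.2, -0.7, 4.4]
finger_gap: 0.003
```

Call:
{"method": "step_arm", "body": {"steps": [[0,0,0,0,1.5,0,0],[0,0,0,0,0,0,0]]}}

```text
t: 22.0
tcp_pos: [0.5527, -0.1983, -0.0181]
eef_rot: [0.749, 0.663, -0.002, -0.002]
contact_force: [-15.2, 0.1, 8.4]
finger_gap: 0.01
```

Hard stop reached (force rises to 15 N with no more travel). Backing away.

Call:
{"method": "step_arm", "body": {"steps": [[0,0,0,0,-5,0,0],[0,0,0,0,-10,0,0],[0,0,0,0,-20,0,0],[0,0,0,0,-40,0,0],[0,0,0,0,0,0,0]]}}

```text
t: 22.62
tcp_pos: [0.4793, -0.1882, -0.0186]
eef_rot: [0.749, 0.663, 0.0, -0.0]
contact_force: [1.2, 0.3, 0.1]
finger_gap: 0.004
```

Call:
{"method": "step_arm", "body": {"steps": [[0,0,0,0,0,-50,0],[0,0,0,0,0,-60,0],[0,0,0,0,-20,-50,0],[0,0,0,55,0,0,0],[0,0,0,55,0,0,0]]}}

```text
t: 23.25
tcp_pos: [0.4761, -0.0765, 0.1438]
eef_rot: [0.749, 0.662, 0.002, 0.002]
contact_force: [0.8, 0.2, -0.3]
finger_gap: 0.006
```

Call:
{"method": "step_arm", "body": {"steps": [[0,0,0,55,0,0,0],[0,0,0,55,0,0,0],[0,0,0,50,0,0,0],[0,0,0,0,0,0,0],[0,0,0,0,0,0,0]]}}

```text
t: 23.88
tcp_pos: [0.4943, 0.0815, 0.1423]
eef_rot: [0.749, 0.663, 0.0, 0.0]
contact_force: [-0.1, -0.7, 0.7]
finger_gap: 0.005
```

Run:
```python
from h import *
go(None)
c=vision.calibration("top");a=cv2.imread("pics/top0.png");b=vision.camera("top")[:,:,::-1].copy();cv2.imwrite("pics/t11.png",b)
d=(cv2.GaussianBlur(cv2.absdiff(a,b),(3,3),0).max(2)>35).astype(np.uint8)
n,l,s,ce=cv2.connectedComponentsWithStats(d)
for i in range(1,n):
    if s[i,4]>8: print("changed",s[i],ce[i].round(0))
f=b[205:255,355:420];print("dark px where tray came out",int((f.max(2)<100).sum()),"before",int((a[205:255,355:420].max(2)<100).sum()),"when out",int((cv2.imread('pics/t7.png')[205:255,355:420].max(2)<100).sum()))
```

```text
t 23.88 tcp [0.4943 0.0815 0.1423] yaw 83.07 tilt [ 0.001 -0.    -1.   ] F [-0.1 -0.7  0.7] gap 0.4
changed [  215   141   123   259 16421] [278. 268.]
changed [448 231   9  31 119] [450. 248.]
changed [455 232   5   7  30] [457. 235.]
changed [   0  291   48   37 1083] [ 18. 309.]
changed [  11  311  165   89 7712] [ 79. 367.]
changed [303 384  22  16 182] [313. 391.]
changed [221 387  21   3  39] [231. 388.]
changed [338 396   4   4  15] [339. 398.]
dark px where tray came out 239 before 239 when out 1845
```

Apart from the arm, the only change is the missing bar; the tray area is the same as before release. Handing in.

```bash
python3 -c "
from rig import order
print(order.hand_in())"
```

```text
the job is handed in; nothing more can be done
None
```

The copper bar is in the copper unit's tray, the tray is pushed shut, and the job is handed in at about 24 s on the robot's clock.

- **Bar choice:** I took the bar that measured about 87 × 23 mm on top. The larger copper one measured about 115 mm, so I left it.
- **Release:** My first attempts to press the release did nothing. The real fingertips sit about 39 mm short of the reported TCP, which I found from the camera views and by touch. After that I worked by force, and the press at about 4 N sprang the tray right out.
- **Placing:** I laid the bar flat and let go. It spanned −44 to 43 mm by −15 to 12 mm about the tray centre.
- **Shutting:** I pushed the tray with closed fingers to its hard stop at about 15 N, then backed away.

**Last checks:** the top camera showed the tray area the same as before release (239 dark pixels both times, against 1,845 with the tray out). Apart from the arm, the only change was the bar missing from its old place.

**Not checked:**
- The viewer's 12-picture limit was reached, so the final placing and the shut tray were checked by numbers only.
- The arm hid the silver and pink units and the silver bar in the last image. I never went near them at low height.

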